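# Meter one bolt out of the feed box

### The job

Two plywood feed boxes stand on the bench: one has bolts in its pockets, the other black knobs. On the box with the bolts, pull the slide gate under the pockets toward its handle end, just far enough that only the bolt in the rearmost pocket (farthest from the handle) drops through to the tray below; then push the gate fully shut and let go, with the bolt of the next (middle) pocket still in place.

Things in the scene. Friction and masses are not known exactly. Their poses are not given: they have to be found in the camera images.
- bolt_gate (a joint): Slide gate of the bolts' feed box (plywood, 156 x 72 x 150 mm high, 3 open pockets in a row, 48 mm apart): opening in m, 0 shut, 0.11 most; 2.5 N friction, stays where left. It uncovers the pockets' outlets from the rear: the rearmost is clear from 0.036, the middle one begins to open at 0.056. So 0.048 (0.037 to 0.058 is safe) drops the rearmost bolt alone.
- bolt_gate_grip (a point): Handle of that gate: upright round black post, 20 mm thick, 50 mm high, on the gate's steel tongue, 55 mm before the box. Point: on its axis, 30 mm above the tongue, 20 mm below its top, 135 mm above the table; moves with the gate. z up; -x: the way the gate opens; +x: to the box, along the pockets. The similar box with two pockets of knobs has the same handle: not that one.
- feed_bolt_1: The bolt to drop: bright hex bolt, 47 mm long, head 20 mm, lying across the rearmost pocket (181 mm from the grip point along its +x with the gate shut). Origin: under its middle, at first on the gate's top, 105 mm above the table; y along the bolt. Once dropped, within about a second, it rolls down a ramp toward the tray under the tongue.
- feed_bolt_2: An equal bolt, in the middle pocket (133 mm from the grip point along its +x with the gate shut), which must stay there. A third bolt lies in the front pocket.

How it is judged:
By the outcome, as a careful person would: the job done as asked, in the order asked, and still so for the second after the job is handed in, with the robot touching nothing.
It also fails if it takes over 35 s, if anything falls off the work surface, if the arm or the gripper's body presses on something with over 40 N, if the wrist force passes 120 N, or if a joint passes its speed limit or range.

### The arm

A 7-joint arm with a two-finger parallel gripper is mounted at the origin on a cart in front of the work surface, level with it; the furniture and walls round the work are solid. World frame = base frame: x ahead of the robot, y to its left, z up, the work surface at z = 0. Lengths are in m, angles in degrees, forces in N, time in s.
With the tool pointing down it reaches from about 0.4 to 0.85 m from the base axis. Payload 10.4 kg.
Tool frame: the origin (TCP) lies at the very end of the fingers, on their centre line; the grasp point (between the pads) lies arm.hold_point_z behind it (arm.hold_point_z is the distance from the TCP to the grasp point, in m); z points along the fingers, y is the line along which they close (so a half turn about z gives the same grasp; the last joint's range is limited). The gripper opens to 85 mm and grips with 20 to 120 N. Pads are 22 mm wide; open, the fingers measure 114 mm over their backs; the gripper's body (76 mm by 85 mm) begins 54 mm behind the grasp point. The pads swing forward as they close: fully open they stand 13 mm farther back than shut.
Start: joints at [-1.295, 19.034, -3.707, 83.658, 1.238, 77.344, -5.071], TCP at [0.625, 0, 0.231] pointing down, gripper open.
Joint ranges: [-148.97, 148.97], [-28.65, 121.19], [-84.17, 76.75], [9.2, 138.47], [-72.65, 252.65], [3.7, 117.97], [-149.18, 149.18]. Speed limits (degrees/s): [127.2, 127.2, 159.86, 159.86, 180, 180, 180].

### API

Orientations are given as a 3x3 rotation matrix whose columns are the frame's x, y, z axes.
In Python, from cell import sense, eyes, ticket, arm gives the robot as it stands.
- The arm moves only by the tool servo_tool, never from a script. Its argument "increments" is a list of rows, each an object of numbers: "dx", "dy", "dz": the shift along the tool's x, y, z in cm; "yaw": the turn about the tool's z in rad; "claw": the closure, from -1 (fully open) to 1 (shut). A call has 1 to 10 rows; each row shifts and turns the commanded pose from where the row before left it, along the tool's axes as they then stand; what a row does not reach is not made up. A row lasts 1/8 s, in which the tool goes at most 62.5 mm and 10.7 degrees, less where a joint would pass 70% of its speed; a pose out of reach is approached as far as the arm can. A call is refused whole if a number of a shift passes 6.25 or a number of a turn 0.188, either way. A call with a gripper value outside its range is refused whole. The fingers move at their own pace and stop on an object; the grip force is fixed at half the most. Time passes only in rows, so rows that do not move let the fingers close. It gives the time, the measured TCP pose, the force, the opening and the grip force at its end, in the units of the state.
- sense(): the state, without advancing time (a new reading comes with each control period).
- eyes.grab_frame(name): name is "scene" or "side" or "wrist"; returns the picture (480x640x3 uint8, red, green, blue); there is no depth.
- eyes.camera_model(name): a dict with "fx", "fy", "cx", "cy" (pixels), "world_from_camera" (4x4, takes a point from camera to world coordinates). Camera axes: x right, y down, z forward; pixel columns grow to the right and rows downward; lengths in m; the calibration is good to about 2 mm. The wrist camera is an equidistant fisheye: a pixel r from the principal point sees the ray r / f radians off the axis. A picture is of the moment at which its call begins: read the wrist's pose just before it. camera_model takes no time and is no camera call; for the wrist camera it gives the pose at the moment of the call.
- ticket.close_job(): hands the job in; it is judged then, once.
The state is a dict: "t": time; "qpos": joint angles; "joint_velocities": joint speeds; "joint_efforts": joint torques, N m; "position": TCP position; "tool_rot": TCP orientation; "ft_force": force on the tool from outside, world axes, zero at the start; "torque": the same for the moment, N m; "finger_gap": finger opening in m; "finger_force": force on a finger pad.
Only numpy, scipy, OpenCV 4.12 (cv2) and the standard library are available. Lean on these libraries where they do the work, as an engineer would, in place of code of your own. Each camera call takes 0.05 s, during which the arm holds its last target. There are 200 camera calls.

## Working session

There is one attempt and no reset: what is moved stays moved. The work goes in short steps, Python scripts to look and compute and a tool call to move; the robot and the scene stay as the last step left them, time stands still between calls to the robot, and variables do not carry over. Pictures are saved under pics/ and viewed, at most 10 in all, crops included, and the job is handed in when it is done.

Besides the shell and the picture viewer there is one more tool, called after "Call:" as name(argument=value, ...) on one line, values as JSON. servo_tool: Moves the arm, as the interface text tells. Its arguments: {"type":"object","properties":{"increments":{"type":"array"}},"required":["increments"]}

```bash
mkdir -p pics
python3 - <<'E'
from cell import sense, eyes, ticket, arm
import cv2
for n in ("scene","side"):
    cv2.imwrite(f"pics/{n}0.png",eyes.grab_frame(n)[:,:,::-1])
s=sense();print(s['t'],s['position'],s['tool_rot'],s['finger_gap'],arm.hold_point_z)
E
```

```text
0.1 [ 6.24674866e-01 -2.76556607e-05  2.30620558e-01] [[ 2.62124467e-05  9.99999267e-01 -1.21071204e-03]
 [ 9.99999997e-01 -2.62925287e-05 -6.61286884e-05]
 [-6.61604726e-05 -1.21071030e-03 -9.99999265e-01]] 0.08557563384987507 0.0187
```

View pics/scene0.png

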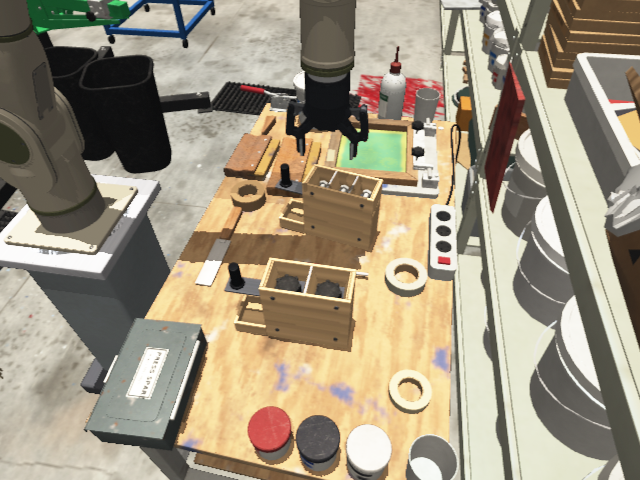

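View pics/side0.png

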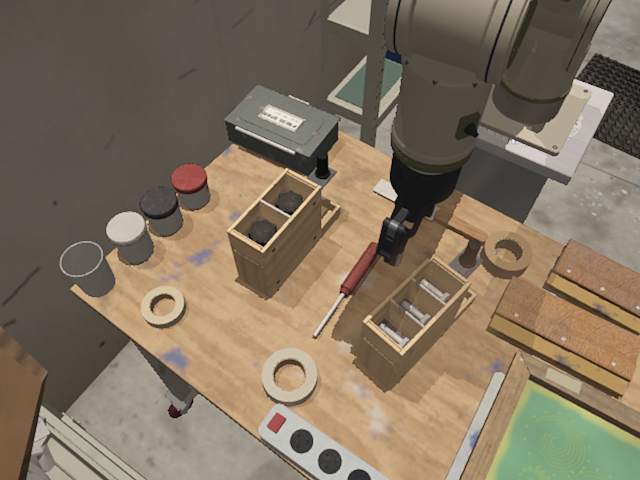

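The bolt box is the one with three pockets. Its handle is at about (286,177) in scene and (468,250) in side. I'll enlarge both.

Run:
```python
import cv2,numpy as np
a=cv2.imread("pics/scene0.png")[150:260,260:400]; b=cv2.imread("pics/side0.png")[220:395,345:495]
f=lambda i,k:cv2.resize(i,None,fx=k,fy=k,interpolation=cv2.INTER_CUBIC)
A=f(a,2.8);B=f(b,2.6)
c=np.zeros((max(A.shape[0],B.shape[0]),A.shape[1]+B.shape[1],3),np.uint8)
c[:A.shape[0],:A.shape[1]]=A;c[:B.shape[0],A.shape[1]:]=B
print(A.shape,B.shape)
cv2.imwrite("pics/crop1.png",c)
```

```text
(308, 392, 3) (455, 390, 3)
```

View pics/crop1.png

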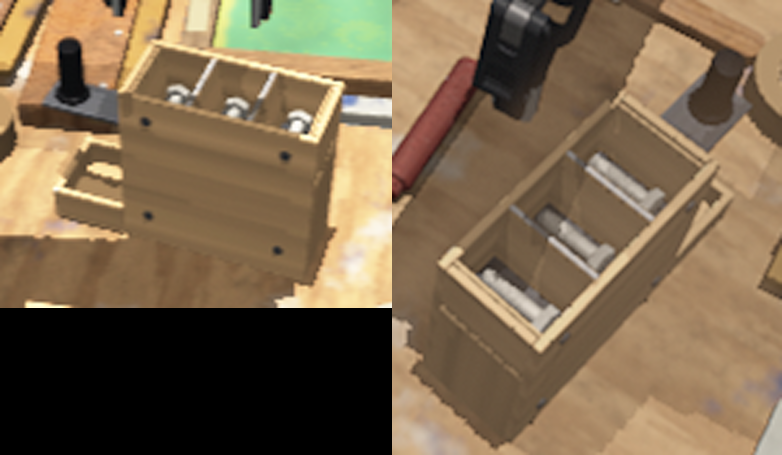

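The crop shows the handle post top at scene (285,165) and side (474,241), and its base at (286,185) and (467,262). The box rim corners are clear in both views. I'll fit the pose.

```bash
cat > h.py <<'E'
import numpy as np
from cell import sense, eyes, arm
def on_plane(n,uv,z):
    c=eyes.camera_model(n);T=np.array(c["world_from_camera"])
    d=T[:3,:3]@[(uv[0]-c["cx"])/c["fx"],(uv[1]-c["cy"])/c["fy"],1]
    return T[:3,3]+d*(z-T[2,3])/d[2]
E
python3 - <<'E'
from h import *
np.set_printoptions(precision=4,suppress=True)
for n,pts in {"scene":[(314.6,165.5,.15),(382.1,181,.15),(376.5,200,.15),(303.8,183.3,.15),(284.8,166,.155),(285.7,185,.105)],
 "side":[(432.7,257.3,.15),(469.6,280.8,.15),(401.9,353.8,.15),(364.6,319.2,.15),(474,241,.155),(467.3,262.3,.105)]}.items():
    P=[on_plane(n,p[:2],p[2]) for p in pts]
    for p in P: print(n,p[:2])
    q=[p[:2] for p in P[:4]]; print([round(float(np.linalg.norm(q[i]-q[i-1])),4) for i in range(4)], sum(q)/4)
    # direction along long side
    d=(q[1]-q[0]+q[2]-q[3]) if n=="scene" else (q[3]-q[0]+q[2]-q[1])
    d/=np.linalg.norm(d); print("dir",d,np.degrees(np.arctan2(d[1],d[0])), "grip from centre",sum(q)/4-d*(.078+.055))
E
```

```text
scene [0.584  0.0848]
scene [0.7323 0.0536]
scene [ 0.7253 -0.0075]
scene [0.5719 0.0221]
scene [0.5219 0.0672]
scene [0.5212 0.0638]
[0.0639, 0.1515, 0.0615, 0.1562] [0.6534 0.0383]
dir [ 0.9803 -0.1977] -11.404708094421746 grip from centre [0.523  0.0646]
side [0.5738 0.0286]
side [0.581  0.0914]
side [0.7329 0.0617]
side [ 0.7163 -0.0055]
side [0.517  0.0686]
side [0.5229 0.0728]
[0.1465, 0.0632, 0.1548, 0.0693] [0.651 0.044]
dir [ 0.9774 -0.2116] -12.216432441364562 grip from centre [0.521  0.0722]
```

Grip point is about (0.521, 0.067), with the gate's x axis at about -11.9°. I'll turn the tool -78° so the fingers close across the gate, staying high for now.

Call:
servo_tool(increments=[{"dx":2.2,"dy":-3.5,"claw":-1},{"dx":2.2,"dy":-3.5,"claw":-1},{"dx":2.3,"dy":-3.4,"claw":-1},{"yaw":-0.18,"claw":-1},{"yaw":-0.18,"claw":-1},{"yaw":-0.18,"claw":-1},{"yaw":-0.18,"claw":-1},{"yaw":-0.18,"claw":-1},{"yaw":-0.18,"claw":-1},{"yaw":-0.18,"claw":-1}])

```text
invalid input at $.increments[0]: expected keys dx, dy, dz, yaw, claw
```

Call:
servo_tool(increments=[{"yaw":-0.1,"claw":-1},{"claw":-1},{"claw":-1}])

```text
invalid input at $.increments[0]: expected keys dx, dy, dz, yaw, claw
```

Run:
```python
from h import *
import cv2
np.set_printoptions(precision=4,suppress=True)
s=sense();print(s['t'],s['position'],s['tool_rot'])
c=eyes.camera_model("wrist")
im=eyes.grab_frame("wrist");print(c)
cv2.imwrite("pics/w1.png",im[:,:,::-1])
def proj(p):
    T=np.linalg.inv(np.array(c["world_from_camera"]));q=T[:3,:3]@p+T[:3,3]
    r=np.hypot(q[0],q[1]);th=np.arctan2(r,q[2]);return c["cx"]+c["fx"]*th*q[0]/r,c["cy"]+c["fy"]*th*q[1]/r
for z in(.155,.105): print(proj(np.array([.521,.067,z])))
```

```text
0.1 [ 0.6247 -0.      0.2306] [[ 0.      1.     -0.0012]
 [ 1.     -0.     -0.0001]
 [-0.0001 -0.0012 -1.    ]]
{'fx': 371.64829954431775, 'fy': 371.64829954431775, 'cx': 320.7009965231817, 'cy': 237.57842014884937, 'world_from_camera': array([[ 1.    , -0.0002, -0.0013,  0.6239],
       [-0.0006, -0.957 , -0.2899,  0.0733],
       [-0.0011,  0.2899, -0.957 ,  0.374 ],
       [ 0.    ,  0.    ,  0.    ,  1.    ]])}
(np.float64(156.1451643863213), np.float64(145.44818398590905))
(np.float64(183.79025314254568), np.float64(141.53848463978346))
```

View pics/w1.png

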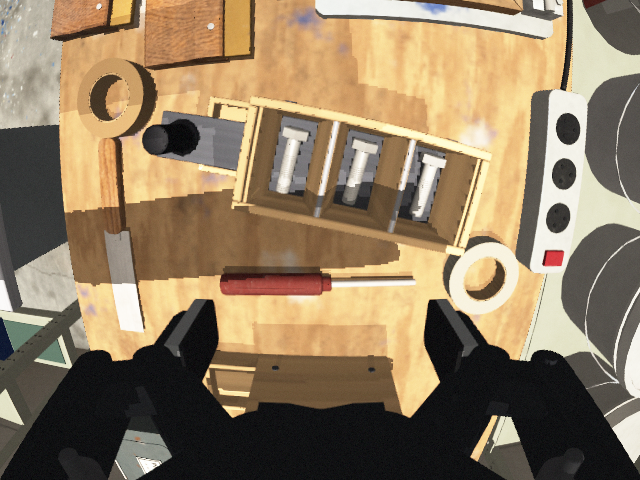

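The moves were refused because every key is required. Nothing moved, but the wrist picture is useful: the post top is at (156,139) and the rim corners at (252,98), (490,156), (465,250) and (235,206). I'll refine the estimate with these.

```bash
cat >> h.py <<'E'
def wray(uv,z):
    c=eyes.camera_model("wrist");T=np.array(c["world_from_camera"])
    x,y=uv[0]-c["cx"],uv[1]-c["cy"];r=np.hypot(x,y);th=r/c["fx"]
    d=T[:3,:3]@[np.sin(th)*x/r,np.sin(th)*y/r,np.cos(th)]
    return T[:3,3]+d*(z-T[2,3])/d[2]
E
python3 - <<'E'
from h import *
q=[wray(u,.15)[:2] for u in((252,98),(490,156),(465,250),(235,206))]
d=q[1]-q[0]+q[2]-q[3];d/=np.linalg.norm(d);m=sum(q)/4
print(q,d,np.degrees(np.arctan2(d[1],d[0])),m-d*.133,wray((156,139),.155),wray((184,136),.105))
E
```

```text
[array([0.58267729, 0.0925555 ]), array([0.73256744, 0.06015021]), array([ 0.72051751, -0.00336001]), array([0.56997208, 0.02608066])] [ 0.97946247 -0.20162654] -11.632090829564952 [0.52116507 0.07067292] [0.52115659 0.0710729  0.155     ] [0.5214054  0.07118841 0.105     ]
```

Call:
servo_tool(increments=[{"dx":2.2,"dy":-3.5,"dz":0,"yaw":0,"claw":-1},{"dx":2.2,"dy":-3.5,"dz":0,"yaw":0,"claw":-1},{"dx":2.5,"dy":-3.4,"dz":0,"yaw":0,"claw":-1},{"dx":0,"dy":0,"dz":0,"yaw":-0.17,"claw":-1},{"dx":0,"dy":0,"dz":0,"yaw":-0.17,"claw":-1},{"dx":0,"dy":0,"dz":0,"yaw":-0.17,"claw":-1},{"dx":0,"dy":0,"dz":0,"yaw":-0.17,"claw":-1},{"dx":0,"dy":0,"dz":0,"yaw":-0.17,"claw":-1},{"dx":0,"dy":0,"dz":0,"yaw":-0.17,"claw":-1},{"dx":0,"dy":0,"dz":0,"yaw":-0.17,"claw":-1}])

```text
t: 1.4
position: [0.5209, 0.069, 0.2311]
tool_rot: [[-0.93, 0.366, -0.0], [0.366, 0.93, -0.0], [0.0, -0.0, -1.0]]
ft_force: [-0.6, -0.2, -0.5]
finger_gap: 0.0855
finger_force: 0.0
```

Call:
servo_tool(increments=[{"dx":0,"dy":0,"dz":0,"yaw":-0.17,"claw":-1},{"dx":0,"dy":0,"dz":0,"yaw":0,"claw":-1},{"dx":0,"dy":0,"dz":0,"yaw":0,"claw":-1}])

```text
t: 1.78
position: [0.521, 0.069, 0.2312]
tool_rot: [[-0.977, 0.213, -0.0], [0.213, 0.977, -0.0], [0.0, -0.0, -1.0]]
ft_force: [0.2, -0.1, 0.5]
finger_gap: 0.0853
finger_force: 0.0
```

Run:
```python
from h import *
import cv2
np.set_printoptions(precision=4,suppress=True)
s=sense();print(s['t'],s['position'],s['tool_rot'],s['qpos'])
cv2.imwrite("pics/w2.png",eyes.grab_frame("wrist")[:,:,::-1])
```

```text
1.775 [0.521  0.069  0.2312] [[-0.9771  0.213  -0.0001]
 [ 0.213   0.9771 -0.    ]
 [ 0.0001 -0.     -1.    ]] [ -1.7611   7.1032 -11.6704  98.2383   1.4854  74.8123  63.9677]
```

View pics/w2.png

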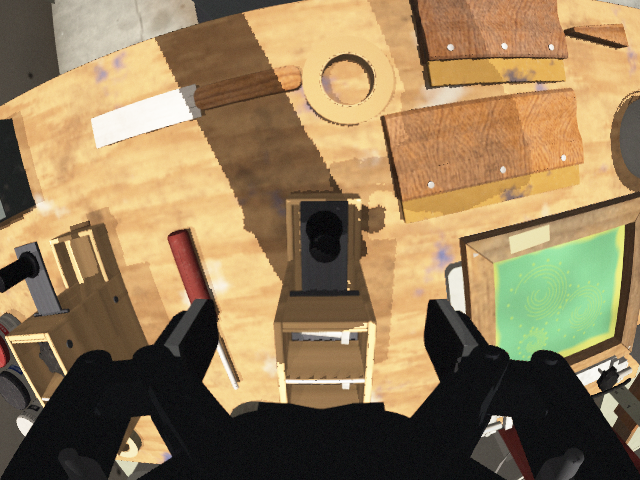

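The post now sits centred between the fingers, with its top at about (323,245), and the tongue is in line with the tool. I'll check that and descend.

Run:
```python
from h import *
s=sense();R=np.array(s['tool_rot']);p=np.array(s['position'])
for u in((323,245),): 
    w=wray(u,.155);print(w,(R.T@(w-p))*100)
w=wray((323,222),.105);print(w,(R.T@(w-p))*100)
```

```text
[0.51790407 0.07029444 0.155     ] [0.32446345 0.06230166 7.62375403]
[0.51612913 0.07096832 0.105     ] [ 0.51160532  0.09061923 12.62377617]
```

Call:
servo_tool(increments=[{"dx":0.15,"dy":0.12,"dz":2,"yaw":-0.01,"claw":-1},{"dx":0,"dy":0,"dz":3,"yaw":0,"claw":-1},{"dx":0,"dy":0,"dz":3,"yaw":0,"claw":-1},{"dx":0,"dy":0,"dz":2,"yaw":0,"claw":-1},{"dx":0,"dy":0,"dz":1.4,"yaw":0,"claw":-1},{"dx":0,"dy":0,"dz":0,"yaw":0,"claw":-1}])

```text
t: 2.58
position: [0.5194, 0.0704, 0.1167]
tool_rot: [[-0.98, 0.2, -0.001], [0.2, 0.98, -0.0], [0.001, -0.0, -1.0]]
ft_force: [-1.6, -0.6, 0.7]
finger_gap: 0.0857
finger_force: 0.0
```

Call:
servo_tool(increments=[{"dx":0,"dy":0,"dz":0,"yaw":0,"claw":0},{"dx":0,"dy":0,"dz":0,"yaw":0,"claw":0.5},{"dx":0,"dy":0,"dz":0,"yaw":0,"claw":1},{"dx":0,"dy":0,"dz":0,"yaw":0,"claw":1},{"dx":0,"dy":0,"dz":0,"yaw":0,"claw":1},{"dx":0,"dy":0,"dz":0,"yaw":0,"claw":1},{"dx":0,"dy":0,"dz":0,"yaw":0,"claw":1},{"dx":0,"dy":0,"dz":0,"yaw":0,"claw":1}])

```text
t: 3.58
position: [0.5202, 0.0714, 0.1179]
tool_rot: [[-0.98, 0.199, 0.001], [0.199, 0.98, 0.001], [-0.001, 0.001, -1.0]]
ft_force: [-0.5, 5.1, 5.5]
finger_gap: 0.0186
finger_force: 58.9
```

Gripped (gap 18.6 mm, 59 N). Pulling 4.8 cm along tool +x.

Call:
servo_tool(increments=[{"dx":0.4,"dy":0,"dz":0,"yaw":0,"claw":1},{"dx":0.7,"dy":0,"dz":0,"yaw":0,"claw":1},{"dx":0.7,"dy":0,"dz":0,"yaw":0,"claw":1},{"dx":0.7,"dy":0,"dz":0,"yaw":0,"claw":1},{"dx":0.7,"dy":0,"dz":0,"yaw":0,"claw":1},{"dx":0.7,"dy":0,"dz":0,"yaw":0,"claw":1},{"dx":0.5,"dy":0,"dz":0,"yaw":0,"claw":1},{"dx":0.3,"dy":0,"dz":0,"yaw":0,"claw":1},{"dx":0,"dy":0,"dz":0,"yaw":0,"claw":1},{"dx":0,"dy":0,"dz":0,"yaw":0,"claw":1}])

```text
t: 4.82
position: [0.4744, 0.0811, 0.1179]
tool_rot: [[-0.98, 0.199, 0.002], [0.199, 0.98, 0.001], [-0.002, 0.002, -1.0]]
ft_force: [1.5, 6.0, 3.5]
finger_gap: 0.0186
finger_force: 58.8
```

Run:
```python
from h import *
import cv2
s=sense();print(s['t'],s['position'],np.linalg.norm(np.array(s['position'])[:2]-[.5202,.0714]))
f=lambda i:cv2.resize(i[:,:,::-1],None,fx=2.2,fy=2.2)
a=f(eyes.grab_frame("scene")[120:270,240:400]);b=f(eyes.grab_frame("side")[210:400,330:500])
c=np.zeros((max(len(a),len(b)),a.shape[1]+b.shape[1],3),np.uint8);c[:len(a),:a.shape[1]]=a;c[:len(b),a.shape[1]:]=b
cv2.imwrite("pics/open1.png",c)
```

```text
4.825 [0.47440933 0.0810568  0.11794238] 0.046797856068989674
```

View pics/open1.png

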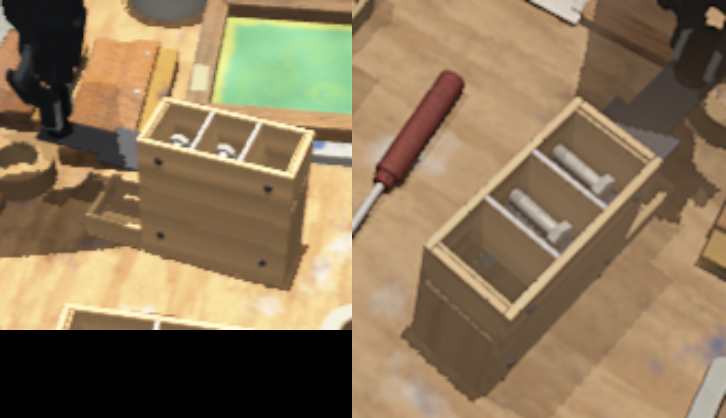

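The rearmost pocket is empty and the middle and front bolts are still there (opening about 46.8 mm). I'll wait briefly, then push the gate shut.

Call:
servo_tool(increments=[{"dx":0,"dy":0,"dz":0,"yaw":0,"claw":1},{"dx":0,"dy":0,"dz":0,"yaw":0,"claw":1},{"dx":0,"dy":0,"dz":0,"yaw":0,"claw":1},{"dx":0,"dy":0,"dz":0,"yaw":0,"claw":1},{"dx":0,"dy":0,"dz":0,"yaw":0,"claw":1},{"dx":0,"dy":0,"dz":0,"yaw":0,"claw":1}])

```text
t: 5.68
position: [0.4744, 0.0811, 0.1179]
tool_rot: [[-0.98, 0.199, 0.002], [0.199, 0.98, 0.001], [-0.001, 0.002, -1.0]]
ft_force: [-0.0, 7.1, 2.8]
finger_gap: 0.0184
finger_force: 58.8
```

Call:
servo_tool(increments=[{"dx":-0.4,"dy":0,"dz":0,"yaw":0,"claw":1},{"dx":-0.7,"dy":0,"dz":0,"yaw":0,"claw":1},{"dx":-0.7,"dy":0,"dz":0,"yaw":0,"claw":1},{"dx":-0.7,"dy":0,"dz":0,"yaw":0,"claw":1},{"dx":-0.7,"dy":0,"dz":0,"yaw":0,"claw":1},{"dx":-0.7,"dy":0,"dz":0,"yaw":0,"claw":1},{"dx":-0.5,"dy":0,"dz":0,"yaw":0,"claw":1},{"dx":-0.3,"dy":0,"dz":0,"yaw":0,"claw":1},{"dx":0,"dy":0,"dz":0,"yaw":0,"claw":1},{"dx":0,"dy":0,"dz":0,"yaw":0,"claw":1}])

```text
t: 6.92
position: [0.5202, 0.0715, 0.1179]
tool_rot: [[-0.98, 0.199, 0.001], [0.199, 0.98, 0.001], [-0.001, 0.001, -1.0]]
ft_force: [-0.3, 5.6, 6.0]
finger_gap: 0.0188
finger_force: 59.1
```

Call:
servo_tool(increments=[{"dx":-0.15,"dy":0,"dz":0,"yaw":0,"claw":1},{"dx":-0.15,"dy":0,"dz":0,"yaw":0,"claw":1},{"dx":0,"dy":0,"dz":0,"yaw":0,"claw":1},{"dx":0,"dy":0,"dz":0,"yaw":0,"claw":1}])

```text
t: 7.42
position: [0.5202, 0.0714, 0.1179]
tool_rot: [[-0.98, 0.198, -0.005], [0.198, 0.98, 0.001], [0.005, -0.0, -1.0]]
ft_force: [-17.7, 6.1, 18.5]
finger_gap: 0.0186
finger_force: 60.5
```

The gate is at its stop (position unchanged, 18 N resisting). Easing off, releasing and retreating upward.

Call:
servo_tool(increments=[{"dx":0.2,"dy":0,"dz":0,"yaw":0,"claw":1},{"dx":0,"dy":0,"dz":0,"yaw":0,"claw":1},{"dx":0,"dy":0,"dz":0,"yaw":0,"claw":0},{"dx":0,"dy":0,"dz":0,"yaw":0,"claw":-1},{"dx":0,"dy":0,"dz":0,"yaw":0,"claw":-1},{"dx":0,"dy":0,"dz":0,"yaw":0,"claw":-1},{"dx":0,"dy":0,"dz":0,"yaw":0,"claw":-1},{"dx":0,"dy":0,"dz":0,"yaw":0,"claw":-1}])

```text
t: 8.43
position: [0.5208, 0.0703, 0.1173]
tool_rot: [[-0.98, 0.199, 0.0], [0.199, 0.98, -0.0], [-0.0, 0.0, -1.0]]
ft_force: [-0.1, 0.1, 1.3]
finger_gap: 0.0856
finger_force: 0.0
```

Call:
servo_tool(increments=[{"dx":0,"dy":0,"dz":-2,"yaw":0,"claw":-1},{"dx":0,"dy":0,"dz":-3,"yaw":0,"claw":-1},{"dx":0,"dy":0,"dz":-3,"yaw":0,"claw":-1},{"dx":0,"dy":0,"dz":-3,"yaw":0,"claw":-1},{"dx":0,"dy":0,"dz":-2,"yaw":0,"claw":-1},{"dx":0,"dy":0,"dz":0,"yaw":0,"claw":-1},{"dx":0,"dy":0,"dz":0,"yaw":0,"claw":-1}])

```text
t: 9.3
position: [0.5204, 0.0702, 0.2464]
tool_rot: [[-0.98, 0.199, -0.001], [0.199, 0.98, -0.0], [0.001, -0.0, -1.0]]
ft_force: [-0.3, 0.2, -1.5]
finger_gap: 0.0854
finger_force: 0.0
```

Run:
```python
from h import *
import cv2
f=lambda i:cv2.resize(i[:,:,::-1],None,fx=2.2,fy=2.2)
a=f(eyes.grab_frame("scene")[120:270,240:400]);b=f(eyes.grab_frame("side")[210:400,330:500])
c=np.zeros((600,a.shape[1]+b.shape[1],3),np.uint8);c[:len(a),:a.shape[1]]=a;c[:len(b),a.shape[1]:]=b
w=cv2.resize(eyes.grab_frame("wrist")[150:420,240:400,::-1],None,fx=1,fy=1);c[330:,100:260]=w
cv2.imwrite("pics/shut.png",c)
```

```text
(no output)
```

View pics/shut.png

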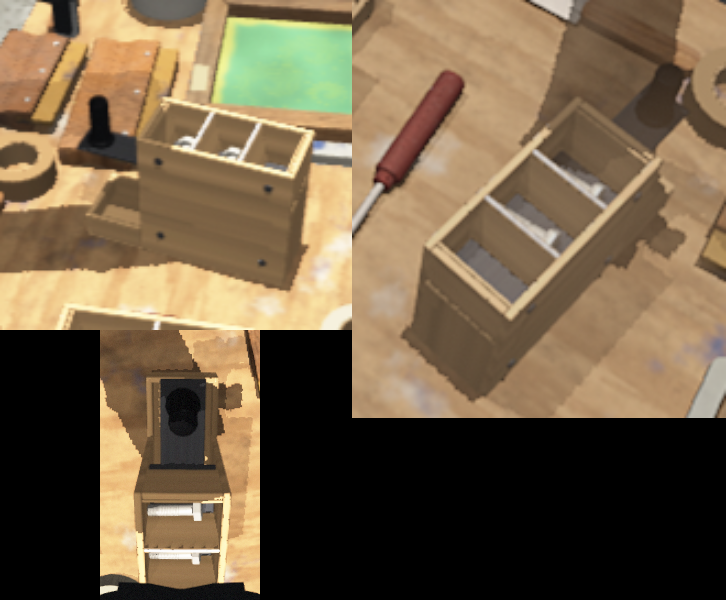

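The gate is shut, with grey steel visible under the empty rear pocket at (485,265). The middle and front bolts are still in their pockets and the gripper is clear. Handing in.

```bash
python3 -c "
from cell import ticket
print(ticket.close_job())"
```

```text
the job is handed in; nothing more can be done
None
```

The job is handed in: I pulled the bolt box's gate open about 47 mm, the rearmost bolt dropped, and I pushed the gate back to its stop and let go. The middle and front bolts are still in their pockets; I couldn't see the dropped bolt in the tray in any view.

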